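# Swap the soap mixer's battery: dock the spent pack, pinch out the charged one

## Robot

A 6-joint arm with a two-finger parallel gripper is mounted at the origin on the work surface. World frame = base frame: x ahead of the robot, y to its left, z up, the work surface at z = 0. Lengths are in m, angles in degrees, forces in N, time in s.
With the tool pointing down it reaches from about 0.4 to 0.825 m from the base axis. Payload 7 kg.
Tool frame: the origin (TCP) lies on the centre line of the jaws, within the pads' length; the fingertips stand 11 mm ahead of it and the grasp point (between the pads) lies 8 mm behind it; z points along the fingers, y is the line along which they close (so a half turn about z gives the same grasp; the last joint's range is limited). The gripper opens to 88 mm and grips with 3 to 60 N. Pads are 19 mm wide; open, the fingers measure 130 mm over their backs; the gripper's body (78 mm by 193 mm) begins 47 mm behind the grasp point.
Start: joints at [93.512, 20.546, 0.682, 0, -70.136, -16.507], TCP at [0.152, 0.658, 0.238] pointing down, gripper open.
Joint ranges: [-176.03, 176.03], [-82.01, 121.73], [-58.28, 71.71], [-173.87, 95.51], [-174.79, -0.11], [-173.66, 173.66]. Speed limits (degrees/s): [136.94, 136.94, 172.46, 180, 180, 180].

## Interface

Orientations are given as [roll, pitch, yaw] about the fixed x, y, z axes, in that order (R = Rz(yaw) Ry(pitch) Rx(roll)).
In Python, from plant import r, capture, camera_model, job gives the robot as it stands.
- The arm moves only by the tool drive_tool, never from a script. Its argument "increments" is a list that holds one entry, the list of rows, each a list of 5 numbers: the gripper's target within -1 to 1 (fully open at 1, half-way at 0, shut at -1), then the shift along the tool's x, y, z scaled (see below), then the turn about the tool's z scaled (see below). In form: [[[gripper, tx, ty, tz, roll], ...]]. A call has 1 to 5 rows; each row is the pose to reach, as a shift and turn from the pose commanded when the call began, along the tool's axes at that moment, turning the shorter way round; what a row does not reach only later rows make up. The controller multiplies each number of a shift by 120 mm and each number of a turn by 360 degrees. A row lasts 1/8 s, in which the tool goes at most 62.5 mm and 10.7 degrees, less where a joint would pass 70% of its speed; a pose out of reach is approached as far as the arm can. A call with a number of a shift or a turn outside -1 to 1 is refused whole. A call with a gripper value outside its range is refused whole. The fingers move at their own pace and stop on an object; "squeeze" is the grip in N (left out, the last holds). Time passes only in rows, so rows that repeat a pose let the fingers close. It gives the time, the measured TCP pose, the force, the opening and the grip force at its end, in the units of the state.
- r.get_state(): the state, without advancing time (a new reading comes with each control period).
- capture(name): name is "scene" or "side" or "wrist"; returns the picture (480x640x3 uint8, red, green, blue); there is no depth.
- camera_model(name): a dict with "camera_matrix" (3x3 intrinsics, pixels), "rvec" (rotation vector, rad) and "tvec" (3), from world to camera coordinates, as OpenCV has them. Camera axes: x right, y down, z forward; pixel columns grow to the right and rows downward; lengths in m; the calibration is good to about 2 mm. A picture is of the moment at which its call begins: read the wrist's pose just before it. camera_model takes no time and is no camera call; for the wrist camera it gives the pose at the moment of the call.
- job.close_job(): hands the job in; it is judged then, once.
The state is a dict: "time_s": time; "joints": joint angles; "qd": joint speeds; "joint_torque": joint torques, N m; "tcp_pos": TCP position; "eef_rot": TCP orientation; "contact_force": force on the tool from outside, world axes, zero at the start; "moment": the same for the moment, N m; "gripper_width": finger opening in m; "gripper_force": force on a finger pad.
Only numpy, scipy, OpenCV 4.12 (cv2) and the standard library are available. Lean on these libraries where they do the work, as an engineer would, in place of code of your own. Each camera call takes 0.05 s, during which the arm holds its last target. There are 200 camera calls.

## Task

The cordless mixer needs its fresh battery: slide the spent pack that stands on the bench down into the empty charger until it is fully home and both its side catches have sprung out again, and let go of it. Then pinch together the two side catches of the charged pack in the other charger, lift it upright out and well clear above the charger, and finish still holding it up there by its pinched catches. Leave everything else on the bench where it is.

Things in the scene. Friction and masses are not known exactly. Their poses are not given: they have to be found in the camera images.
- spent_pack: Spent battery pack: flat dark grey block, 24 (own x) by 50 (own y) by 90 mm tall, 0.13 to 0.27 kg, standing upright on the bench nearer the robot than the chargers, yaw within about 50 degrees. Origin at the centre of its foot, z up. The same when turned half round. A sprung catch on each narrow edge (+y, -y): see spent_grip. Its broad faces (24 mm) can be gripped too.
- spent_grip (a point): Point in the spent pack midway between its two catch buttons, 68 mm above the foot. Each button is black, ribbed, 18 (x) by 20 mm tall, 7.5 mm proud of the pack: 65 mm across both at rest, 54 mm fully pressed. A latch tooth moves with each button: 10 mm wide, 5 mm proud, square shoulder 28 mm above the foot, ramp below it to 12 mm; fully pressed it lies inside the pack.
- charged_pack: Charged battery pack, the same as spent_pack in every way, but seated upright and latched in the full charger. Origin at the centre of its foot (8 mm above the bench), z up, catches on its +y and -y edges. It cannot be drawn out unless both catches are pressed.
- charged_grip (a point): Point in the charged pack midway between its two catch buttons, 68 mm above its foot; 76 mm above the bench while seated. Buttons and teeth as at spent_grip.
- empty_charger: Light grey desk charger with the empty bay, fixed, left or right of the pair, yaw up to about 30 degrees. 60 (x) by 90 (y) by 50 mm tall, with a deck up to 34 mm high reaching 60 mm out at its front (own -x). Origin on the bench under the bay's centre. A pack goes in foot first, its y along the charger's y, either way round.
- empty_charger_seat (a point): Centre of the empty bay's floor, 8 mm above the bench, where a seated pack's foot centre lies; axes as the charger. The bay is 27 (x) by 53 mm (y): 1.5 mm play each side; rim 50 mm above the bench with a 45 degree lead-in 5 mm wide. Home, the teeth spring out under a lip (1.5 mm lift play). Unpinched, they ride in on their ramps at about 8 to 12 N.
- full_charger: The other charger, the same, fixed, with the charged pack standing in it. Origin on the bench under its bay's centre.
- full_charger_seat (a point): Centre of the bay floor of the full charger, 8 mm above the bench.
- spent_left (a joint): Catch on the spent pack's +y edge: 0 sprung out, 0.0055 m fully pressed in. The spring pushes out with 3 N at 0 rising to 5.8 N.
- spent_right (a joint): The same on its -y edge.
- charged_left (a joint): Catch on the charged pack's +y edge: 0 sprung out, 0.0055 m fully pressed in; same spring. From about 0.005 m its tooth is inside the pack and frees it.
- charged_right (a joint): The same on its -y edge.
- soap_middle: Bystander: dark brown soap bar, 80 by 60 by 27 mm, honeycomb top, lying between the two chargers. Origin at the centre of its underside.
- soap_front: Bystander: the same kind of bar lying on the bench at the left, nearer the robot. Origin at the centre of its underside.
- soap_weighed: Bystander: the same kind of bar lying on the pan (40 mm high) of a white bench scale at the left. Origin at the centre of its underside.
- knife: Bystander: trimming knife lying on the bench at the right, 205 mm long, 17 mm high, black handle. Origin under the joint of handle and blade.
- mixer: Bystander: cordless stick mixer lying at the far right, 415 mm long, 60 mm thick, its battery socket open. Origin under the front end of its grip.
- oil_bottle: Bystander: brown glass bottle, 52 mm across, 115 mm tall, behind the chargers. Origin at the centre of its base.
- beaker: Bystander: white plastic beaker, 72 mm across, 85 mm tall, behind the chargers. Origin at the centre of its base.
There are look-alikes about, which are no part of the job. Leave any yellow look-alike of the charged_pack alone.

How it is judged (in metres and radians):
On the way, in this order (a step that is already met when the one before it is completed fails the run):
1. the spent pack stands fully home in the empty charger, both its catches sprung out, let go of (distance between spent_pack and empty_charger_seat below 0.004 m and angle between spent_pack's own z axis and vertical below 0.1 rad and value of joint each of spent_left, spent_right below 0.0015 m and contact force between the fingers and spent_pack below 0.2 N), for 0.2 s.
2. the fingers pinch both catches of the charged pack in while it still sits in its charger (value of joint each of charged_left, charged_right above 0.004 m and contact force between the fingers and charged_pack above 1.5 N and distance between charged_pack and full_charger_seat below 0.008 m), for 0.05 s.
At the end, for the whole second after the job is handed in: Charged pack held still, upright within 20 degrees, catches pressed at least 3.5 mm, foot at least 75 mm above the bench, touching neither charger nor other pack; spent pack home in the other charger (foot within 4 mm of its seat, catches out to within 1.5 mm), free of the fingers (all of step 1 and height (world z) of charged_pack above 0.075 m and angle between charged_pack's own z axis and vertical below 0.35 rad and value of joint each of charged_left, charged_right above 0.0035 m and contact force between the fingers and charged_pack above 1.5 N and contact force between charged_pack and full_charger below 0.1 N and contact force between charged_pack and empty_charger below 0.1 N and contact force between charged_pack and spent_pack below 0.1 N and linear speed of charged_pack below 0.03 m/s); the arm keeps its last pose, push and grip.
It fails at once if a bystander (soap bars, knife, mixer, bottle, beaker) is moved by more than 15 mm (distance of any of soap_middle, soap_front, soap_weighed, knife, mixer, oil_bottle, beaker from where it was at the start of the episode above 0.015 m).
It also fails if it takes over 54 s, if anything falls off the work surface, if the arm or the gripper's body presses on something with over 40 N, if the wrist force passes 120 N, or if a joint passes its speed limit or range.

## Working session

There is one attempt and no reset: what is moved stays moved. The work goes in short steps, Python scripts to look and compute and a tool call to move; the robot and the scene stay as the last step left them, time stands still between calls to the robot, and variables do not carry over. Pictures are saved under pics/ and viewed, at most 10 in all, crops included, and the job is handed in when it is done.

Besides the shell and the picture viewer there is one more tool, called after "Call:" in YAML: its name, and indented under it one key for each argument. drive_tool: Moves the arm, as the interface text tells. Its arguments: {"type":"object","properties":{"increments":{"type":"array"},"squeeze":{"type":"number"}},"required":["increments"]}

```bash
mkdir -p pics; cat > h.py <<'E'
import numpy as np, cv2, sys
from plant import r, capture, camera_model, job
def save(c,n):
    im=capture(c); cv2.imwrite(f'pics/{n}.png',im[:,:,::-1]); return im
E
python3 - <<'E'
from h import *
print(r.get_state())
for c in('scene','side','wrist'):
    print(c,camera_model(c)); save(c,c+'0')
E
```

```text
{'time_s': 0.0, 'joints': array([ 9.35137922e+01,  2.05907161e+01,  6.30781996e-01, -2.27501757e-02,
       -7.01373151e+01, -1.65065690e+01]), 'qd': array([ 0.03885961,  0.04450133, -0.0625674 , -0.0313032 ,  0.07721705,
       -0.01446771]), 'joint_torque': array([ 2.09980186e-03, -5.82730114e+01,  2.93043441e+01,  6.99674428e+00,
        6.85954874e-03, -1.50661845e-04]), 'tcp_pos': array([0.15166836, 0.65721107, 0.23659982]), 'eef_rot': array([ 1.79900682e+02, -7.12900699e-03, -1.30005186e+01]), 'contact_force': array([-0.7256104 ,  0.46062958,  0.8358766 ]), 'moment': array([ 0.01513541,  0.01413057, -0.0301442 ]), 'gripper_force': 0.0, 'gripper_width': 0.08724689850006967}
scene {'camera_matrix': array([[533.51868906,   0.        , 317.87852203],
       [  0.        , 533.51868906, 232.51989183],
       [  0.        ,   0.        ,   1.        ]]), 'rvec': array([ 1.5920627 ,  1.924895  , -0.80003646]), 'tvec': array([ 0.13634833, -0.3450263 ,  1.71535943])}
side {'camera_matrix': array([[468.01080956,   0.        , 318.05835451],
       [  0.        , 468.01080956, 237.78836844],
       [  0.        ,   0.        ,   1.        ]]), 'rvec': array([ 0.47151509, -2.78964978,  1.02312559]), 'tvec': array([0.57397628, 0.21177121, 1.04397388])}
wrist {'camera_matrix': array([[421.70742499,   0.        , 309.77704727],
       [  0.        , 421.70742499, 240.05495697],
       [  0.        ,   0.        ,   1.        ]]), 'rvec': array([-1.84914828,  2.32353101,  0.29255804]), 'tvec': array([ 0.67342265, -0.03061805,  0.38827491])}
```

View pics/scene0.png

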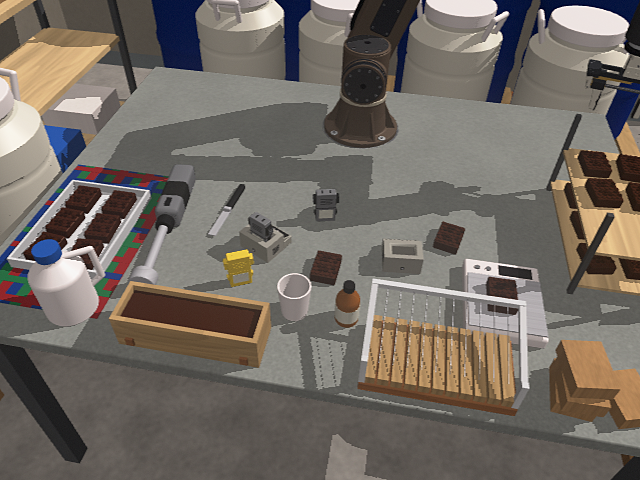

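View pics/side0.png

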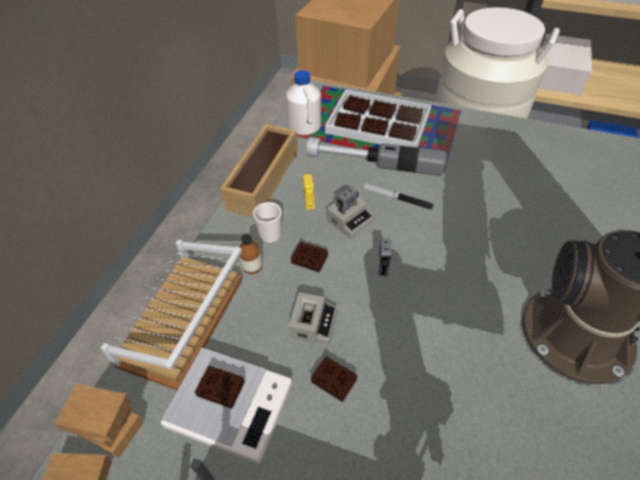

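The scene shows a grey spent pack at (326,203), the full charger with its grey pack at (263,230), the empty charger at (403,253), and a yellow look-alike at (239,268). The yellow one is excluded by colour. I'll check with enlarged crops.

```bash
python3 - <<'E'
from h import *
s=cv2.imread('pics/scene0.png'); d=cv2.imread('pics/side0.png')
def crop(im,u,v): return cv2.resize(im[v-30:v+30,u-40:u+40],(400,300),interpolation=cv2.INTER_CUBIC)
cv2.imwrite('pics/c1.png',np.vstack([np.hstack([crop(s,326,205),crop(s,263,235)]),np.hstack([crop(s,403,253),crop(d,385,255)])]))
def bp(c,u,v,z):
    m=camera_model(c);R,_=cv2.Rodrigues(m['rvec']);d=R.T@np.linalg.inv(m['camera_matrix'])@[u,v,1];o=-R.T@m['tvec'];return (o+d*(z-o[2])/d[2]).round(3)
for a in [('scene',326,192,.09),('side',386,240,.09),('scene',403,248,.05),('side',308,310,.05),('scene',261,222,.098),('side',347,192,.098)]: print(a,bp(*a))
m=camera_model('wrist');R,_=cv2.Rodrigues(m['rvec']);print(R,-R.T@m['tvec'])
E
```

```text
('scene', 326, 192, 0.09) [ 0.46  -0.035  0.09 ]
('side', 386, 240, 0.09) [ 0.455 -0.051  0.09 ]
('scene', 403, 248, 0.05) [0.578 0.169 0.05 ]
('side', 308, 310, 0.05) [0.573 0.167 0.05 ]
('scene', 261, 222, 0.098) [ 0.607 -0.163  0.098]
('side', 347, 192, 0.098) [ 0.589 -0.17   0.098]
[[-0.22426794 -0.97452667  0.00129032]
 [-0.9437454   0.21751402  0.2490628 ]
 [-0.242999    0.05463907 -0.96848648]] [0.21652193 0.64182654 0.38276983]
```

View pics/c1.png

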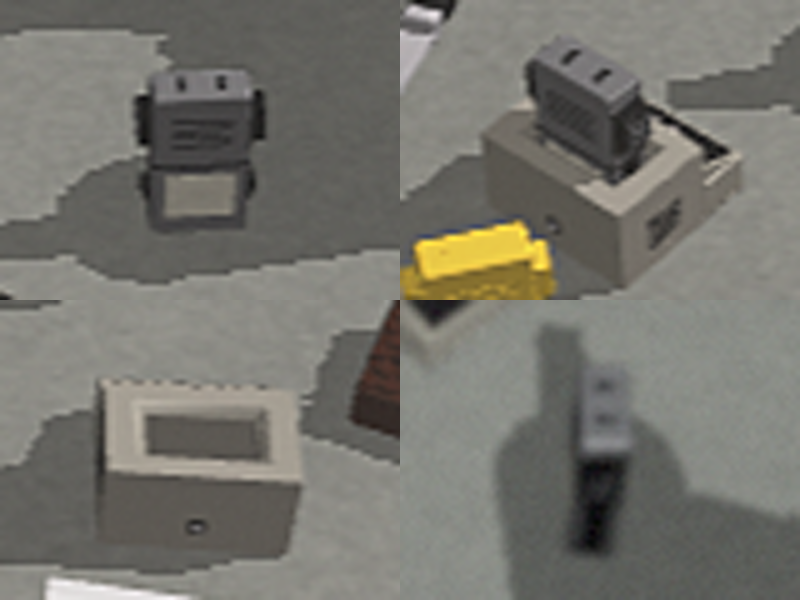

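The crops confirm the spent pack, the full charger with the grey pack, and the empty charger. I'll travel toward the empty charger.

Call:
drive_tool:
  increments:
    - [[1, 1, 0.83, -0.4, -0.036], [1, 1, 0.83, -0.4, -0.036], [1, 1, 0.83, -0.4, -0.036]]

```text
time_s: 0.52
tcp_pos: [0.2475, 0.5318, 0.2866]
eef_rot: [-180.0, -0.0, -0.0]
contact_force: [0.9, -0.4, -0.1]
gripper_width: 0.0877
gripper_force: 0.0
```

Call:
drive_tool:
  increments:
    - [[1, 1, 1, 0, 0], [1, 1, 1, 0, 0], [1, 1, 1, 0, 0]]

```text
time_s: 0.9
tcp_pos: [0.3674, 0.4116, 0.2857]
eef_rot: [-180.0, 0.0, -0.1]
contact_force: [0.2, -0.0, 0.2]
gripper_width: 0.0877
gripper_force: 0.0
```

Call:
drive_tool:
  increments:
    - [[1, 1, 1, 0, 0], [1, 1, 1, 0, 0], [1, 1, 1, 0, 0]]

```text
time_s: 1.27
tcp_pos: [0.4874, 0.2915, 0.2855]
eef_rot: [180.0, 0.0, -0.1]
contact_force: [0.1, 0.5, 0.4]
gripper_width: 0.0875
gripper_force: 0.0
```

Call:
drive_tool:
  increments:
    - [[1, 0, 1, 0, 0], [1, 0, 1, 0, 0], [1, 0, 1, 0, 0], [1, 0, 1, 0, 0]]

```text
time_s: 1.78
tcp_pos: [0.4862, 0.1734, 0.2857]
eef_rot: [-180.0, -0.0, -0.1]
contact_force: [0.4, 0.4, -0.0]
gripper_width: 0.0879
gripper_force: 0.0
```

```bash
python3 - <<'E'
from h import *
s=r.get_state();print(s['time_s'],s['tcp_pos'],s['eef_rot'],s['joints'])
m=camera_model('wrist');print(m);save('wrist','w1');np.savez('w1.npz',**m)
E
```

```text
1.775 [0.48620069 0.17340889 0.28570367] [-1.79977003e+02 -1.75205171e-02 -8.67053167e-02] [ 4.14370260e+01  3.73521364e+00 -1.46678849e+01 -5.90542603e-03
 -7.15685389e+01  4.84781380e+01]
{'camera_matrix': array([[421.70742499,   0.        , 309.77704727],
       [  0.        , 421.70742499, 240.05495697],
       [  0.        ,   0.        ,   1.        ]]), 'rvec': array([-2.08689177,  2.0884845 ,  0.26445475]), 'tvec': array([0.17313651, 0.42769133, 0.55551732])}
```

View pics/w1.png

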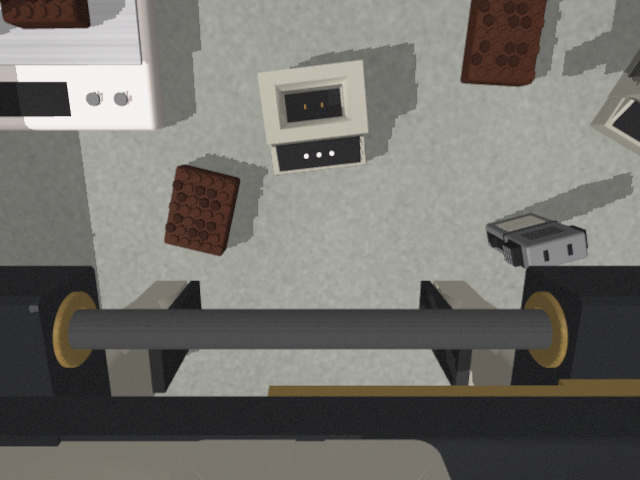

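The wrist view shows the empty charger with rim corners near (258,72),(363,60),(368,132),(265,144), and the spent pack at about (540,240). I'll enlarge both.

```bash
python3 - <<'E'
from h import *
s=cv2.imread('pics/w1.png')
a=cv2.resize(s[50:180,245:385],None,fx=4,fy=4,interpolation=cv2.INTER_CUBIC)[:, :]
b=cv2.resize(s[205:275,480:600],(560,327),interpolation=cv2.INTER_CUBIC)
c=np.zeros((600,800,3),np.uint8);c[:300,:400]=cv2.resize(s[50:155,245:385],(400,300),interpolation=cv2.INTER_CUBIC)
c[300:,:514]=cv2.resize(s[205:275,480:600],(514,300),interpolation=cv2.INTER_CUBIC)
c[:300,400:]=cv2.resize(s[60:180,480:640],(400,300),interpolation=cv2.INTER_CUBIC)
cv2.imwrite('pics/c2.png',c)
E
```

```text
(no output)
```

View pics/c2.png

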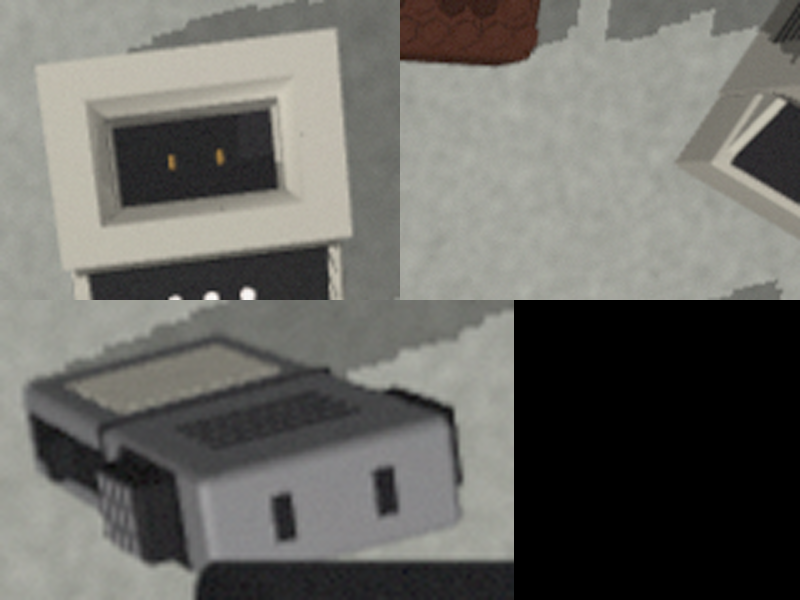

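```bash
cat >> h.py <<'E'
def bpm(m,u,v,z):
    R,_=cv2.Rodrigues(np.array(m['rvec']));d=R.T@np.linalg.inv(m['camera_matrix'])@[u,v,1];o=-R.T@np.array(m['tvec']);return o+d*(z-o[2])/d[2]
def fit(m,pix,obj,x0):
    "planar pose (x,y,yaw) of object points (own frame, z above bench)"
    from scipy.optimize import least_squares
    pix=np.array(pix,float);obj=np.array(obj,float)
    def res(p):
        c,s=np.cos(p[2]),np.sin(p[2]);P=obj@np.array([[c,-s,0],[s,c,0],[0,0,1]]).T+[p[0],p[1],0]
        return (cv2.projectPoints(P,np.array(m['rvec']),np.array(m['tvec']),np.array(m['camera_matrix']),None)[0][:,0]-pix).ravel()
    f=least_squares(res,x0);return f.x,np.degrees(f.x[2]),f.fun.reshape(-1,2).round(1).tolist()
E
python3 - <<'E'
from h import *
m=dict(np.load('w1.npz'))
f=lambda u,v:(245+u/2.857,50+v/2.857)
X,Y=.03,.045; x,y=.0185,.0315
o=[(36,66),(337,29),(352,237),(62,272),(86,102),(293,78),(300,199),(103,225)]
O=[(X,Y,.05),(X,-Y,.05),(-X,-Y,.05),(-X,Y,.05),(x,y,.05),(x,-y,.05),(-x,-y,.05),(-x,y,.05)]
print(fit(m,[f(*p) for p in o],O,[.57,.17,0]))
g=lambda u,v:(480+u/4.283,205+v/4.283)
p=[(27,85),(215,38),(200,178),(452,117),(460,215)]
O=[(.012,.025,0),(.012,-.025,0),(.012,.025,.09),(.012,-.025,.09),(-.012,-.025,.09)]
print(fit(m,[g(*q) for q in p],O,[.46,-.04,0]))
E
```

```text
(array([0.57625941, 0.1693847 , 0.1123826 ]), np.float64(6.439048442835041), [[-0.7, -0.3], [-0.2, -0.2], [0.1, 0.0], [-0.0, -0.3], [-0.6, -0.5], [0.5, -1.0], [1.8, 1.6], [-0.9, 0.9]])
(array([ 0.45379029, -0.03621102,  0.27084811]), np.float64(15.518453797541065), [[-2.9, -0.6], [0.9, -2.3], [-0.6, 0.5], [0.5, -0.8], [1.8, 2.9]])
```

Call:
drive_tool:
  increments:
    - [[1, -0.4, 1, 0, 0], [1, -0.4, 1, 0, 0], [1, -0.4, 1, 0, 0]]

```text
time_s: 2.2
tcp_pos: [0.4368, 0.0522, 0.2858]
eef_rot: [-180.0, -0.0, -0.1]
contact_force: [0.3, 0.1, 1.2]
gripper_width: 0.0875
gripper_force: 0.0
```

Call:
drive_tool:
  increments:
    - [[1, -0.4, 0.75, 0, -0.043], [1, -0.4, 0.75, 0, -0.043], [1, -0.4, 0.75, 0, -0.043], [1, -0.4, 0.75, 0, -0.043]]

```text
time_s: 2.7
tcp_pos: [0.3908, -0.0355, 0.2857]
eef_rot: [-180.0, -0.0, 15.5]
contact_force: [0.9, -0.5, -0.7]
gripper_width: 0.0876
gripper_force: 0.0
```

```bash
python3 - <<'E'
from h import *
s=r.get_state();print(s['time_s'],s['tcp_pos'],s['eef_rot'],s['joints'])
m=camera_model('wrist');im=save('wrist','w2')[:,:,::-1];np.savez('w2.npz',**m)
print(cv2.projectPoints(np.array([[.456,-.036,.09]]),m['rvec'],m['tvec'],m['camera_matrix'],None)[0])
c=cv2.resize(im[0:280,0:640],(800,350),interpolation=cv2.INTER_CUBIC)
cv2.imwrite('pics/c3.png',c)
E
```

```text
2.7 [ 0.39078115 -0.03549216  0.28569768] [-1.79998067e+02 -2.57762779e-02  1.54543285e+01] [ 2.40742544e+01 -9.57163006e+00 -2.70567943e+01  2.04735638e-03
 -7.24890610e+01  8.13794590e+01]
[[[331.68459995 136.31592658]]]
```

View pics/c3.png

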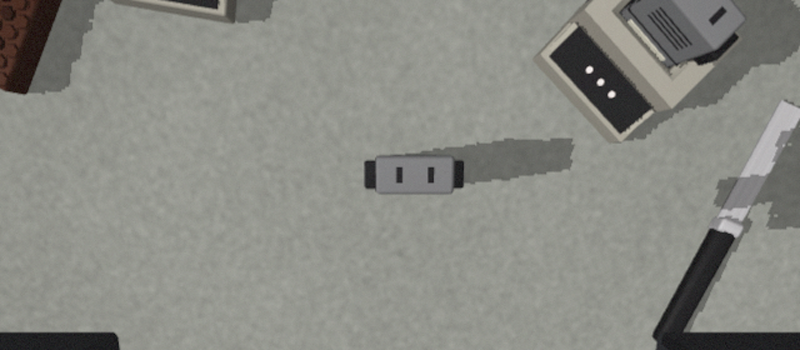

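The pack is seen from above: its top face spans c3 pixels (376,156)–(453,193), with buttons out to 365 and 463.

```bash
python3 - <<'E'
from h import *
m=dict(np.load('w2.npz'));X,Y=.012,.025
print(fit(m,np.array([(376,156),(453,155.5),(453.5,193),(376,193.5)])/1.25,[(X,Y,.09),(X,-Y,.09),(-X,-Y,.09),(-X,Y,.09)],[.456,-.036,.27]))
E
```

```text
(array([ 0.45346487, -0.03674473,  0.27886645]), np.float64(15.977870895539725), [[-1.0, -0.5], [1.4, -0.7], [0.3, 0.6], [-0.6, 0.7]])
```

Call:
drive_tool:
  increments:
    - [[1, 0.5, 0.15, 0.2, -0.001], [1, 0.5, 0.15, 0.9, -0.001], [1, 0.5, 0.15, 0.9, -0.001], [1, 0.5, 0.15, 0.9, -0.001]]

```text
time_s: 3.25
tcp_pos: [0.4521, -0.0372, 0.1755]
eef_rot: [180.0, 0.3, 15.9]
contact_force: [-0.5, -0.9, 1.0]
gripper_width: 0.0876
gripper_force: 0.0
```

Call:
drive_tool:
  increments:
    - [[1, 0, 0, 0.5, 0], [1, 0, 0, 0.98, 0], [1, 0, 0, 0.98, 0], [1, 0, 0, 0.98, 0]]

```text
time_s: 3.75
tcp_pos: [0.4546, -0.037, 0.0622]
eef_rot: [180.0, -0.1, 15.9]
contact_force: [0.2, -0.3, 1.0]
gripper_width: 0.0877
gripper_force: 0.0
```

Call:
drive_tool:
  increments:
    - [[1, -0.01, 0, 0.01, 0], [-1, -0.01, 0, 0.01, 0], [-1, -0.01, 0, 0.01, 0], [-1, -0.01, 0, 0.01, 0], [-1, -0.01, 0, 0.01, 0]]
  squeeze: 30

```text
time_s: 4.38
tcp_pos: [0.4518, -0.038, 0.0591]
eef_rot: [-180.0, -0.0, 15.8]
contact_force: [-5.1, 11.1, 14.5]
gripper_width: 0.0532
gripper_force: 11.7
```

Call:
drive_tool:
  increments:
    - [[-1, 0, 0, 0, 0], [-1, 0, 0, 0, 0]]

```text
time_s: 4.62
tcp_pos: [0.4521, -0.0378, 0.0595]
eef_rot: [180.0, -0.1, 15.8]
contact_force: [-2.7, 3.0, 11.3]
gripper_width: 0.0508
gripper_force: 30.0
```

Call:
drive_tool:
  increments:
    - [[-1, 0, 0, -0.3, 0], [-1, 0, 0, -0.9, 0], [-1, 0, 0, -0.9, 0], [-1, 0, 0, -0.9, 0]]

```text
time_s: 5.12
tcp_pos: [0.4512, -0.038, 0.1667]
eef_rot: [-180.0, -0.0, 15.8]
contact_force: [-1.1, 0.8, -3.6]
gripper_width: 0.0505
gripper_force: 30.0
```

```bash
python3 - <<'E'
from h import *
s=r.get_state();print(s)
P=np.array([[.4535,-.037,s['tcp_pos'][2]-.02]]);T=[]
for c in('scene','side'):
    m=camera_model(c);im=save(c,c+'1')[:,:,::-1];u,v=cv2.projectPoints(P,m['rvec'],m['tvec'],m['camera_matrix'],None)[0].ravel().astype(int)
    T.append(cv2.resize(im[max(v-45,0):max(v-45,0)+90,u-30:u+30],(400,600),interpolation=cv2.INTER_CUBIC)); print(u,v)
cv2.imwrite('pics/c4.png',np.hstack(T))
E
```

```text
{'time_s': 5.125, 'joints': array([ 2.02151065e+01,  2.87861805e+00, -3.21109338e+01, -3.81834491e-02,
       -5.49682585e+01,  8.55868449e+01]), 'qd': array([ 0.0629243 ,  1.82720193, -1.90288612, -0.46678913,  0.74914406,
       -0.01318228]), 'joint_torque': array([ 4.28065681e-02, -3.28029263e+01,  2.80786586e+01,  6.78087518e+00,
       -9.90642328e-02, -6.33226264e-04]), 'tcp_pos': array([ 0.45115474, -0.03804885,  0.16665454]), 'eef_rot': array([-1.79965565e+02, -3.96515114e-02,  1.57800325e+01]), 'contact_force': array([-1.08855094,  0.77412578, -3.61891437]), 'moment': array([-0.05428565,  0.0559578 , -0.02420191]), 'gripper_force': 29.99841817768356, 'gripper_width': 0.05049242039052706}
326 172
387 228
```

View pics/c4.png

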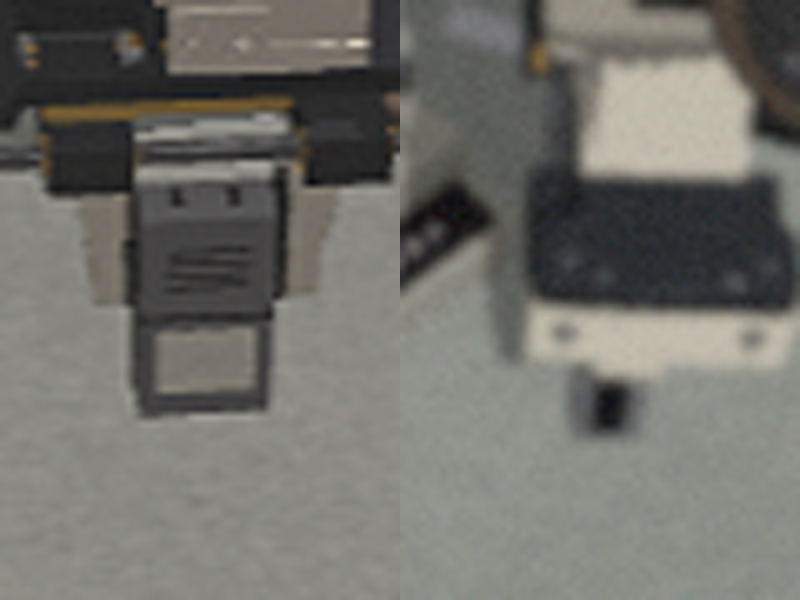

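The pack is held upright by its buttons. I'll carry it over to the empty charger.

Call:
drive_tool:
  increments:
    - [[-1, 0.35, -0.33, 0, 0], [-1, 0.75, -0.7, 0, 0], [-1, 0.75, -0.7, 0, 0]]

```text
time_s: 5.6
tcp_pos: [0.5163, 0.0698, 0.1643]
eef_rot: [180.0, 0.2, 16.0]
contact_force: [-0.0, -0.6, -2.4]
gripper_width: 0.05
gripper_force: 30.0
```

Call:
drive_tool:
  increments:
    - [[-1, 0.36, -0.34, 0, 0.013], [-1, 0.6, -0.57, 0, 0.026], [-1, 0.72, -0.68, 0, 0.026], [-1, 0.72, -0.68, 0, 0.026], [-1, 0.72, -0.68, 0, 0.026]]

```text
time_s: 6.22
tcp_pos: [0.5751, 0.1682, 0.1657]
eef_rot: [179.9, 0.1, 6.4]
contact_force: [-0.4, -0.0, -2.2]
gripper_width: 0.0506
gripper_force: 30.0
```

Call:
drive_tool:
  increments:
    - [[-1, 0.005, -0.008, 0.25, 0], [-1, 0.005, -0.008, 0.4, 0], [-1, 0.005, -0.008, 0.45, 0], [-1, 0.005, -0.008, 0.5, 0], [-1, 0.005, -0.008, 0.5, 0]]

```text
time_s: 6.85
tcp_pos: [0.5766, 0.1701, 0.107]
eef_rot: [-180.0, -0.0, 6.4]
contact_force: [-0.7, -0.5, -2.5]
gripper_width: 0.0505
gripper_force: 30.0
```

Call:
drive_tool:
  increments:
    - [[-1, 0, 0, 0.05, 0], [-1, 0, 0, 0.1, 0], [-1, 0, 0, 0.14, 0], [-1, 0, 0, 0.17, 0], [-1, 0, 0, 0.17, 0]]

```text
time_s: 7.48
tcp_pos: [0.577, 0.1705, 0.086]
eef_rot: [-180.0, -0.0, 6.5]
contact_force: [3.8, 1.3, -3.2]
gripper_width: 0.0504
gripper_force: 30.0
```

Call:
drive_tool:
  increments:
    - [[-1, 0, 0, 0.05, 0], [-1, 0, 0, 0.1, 0], [-1, 0, 0, 0.14, 0], [-1, 0, 0, 0.16, 0], [-1, 0, 0, 0.16, 0]]

```text
time_s: 8.1
tcp_pos: [0.5765, 0.1703, 0.0668]
eef_rot: [180.0, 0.0, 6.4]
contact_force: [2.9, 0.5, -4.1]
gripper_width: 0.0509
gripper_force: 30.0
```

Call:
drive_tool:
  increments:
    - [[-1, 0, 0, 0.015, 0], [-1, 0, 0, 0.025, 0], [-1, 0, 0, 0.025, 0]]

```text
time_s: 8.48
tcp_pos: [0.577, 0.1704, 0.0651]
eef_rot: [-180.0, -0.1, 6.5]
contact_force: [1.5, 0.4, 4.9]
gripper_width: 0.0507
gripper_force: 30.0
```

Call:
drive_tool:
  increments:
    - [[-1, 0, 0, 0.01, 0], [1, 0, 0, 0.01, 0], [1, 0, 0, 0.01, 0], [1, 0, 0, 0.01, 0], [1, 0, 0, 0.01, 0]]

```text
time_s: 9.1
tcp_pos: [0.5758, 0.1699, 0.0626]
eef_rot: [180.0, 0.1, 6.4]
contact_force: [0.3, 0.3, 0.1]
gripper_width: 0.0843
gripper_force: 0.0
```

Call:
drive_tool:
  increments:
    - [[1, 0, 0, -0.25, 0], [1, 0, 0, -0.7, 0], [1, 0, 0, -1, 0]]

```text
time_s: 9.48
tcp_pos: [0.5767, 0.1703, 0.185]
eef_rot: [-180.0, -0.0, 6.5]
contact_force: [0.8, 0.5, -1.6]
gripper_width: 0.0877
gripper_force: 0.0
```

Call:
drive_tool:
  increments:
    - [[1, -0.8, 0, -0.9, 0], [1, -0.8, 0, -0.9, 0], [1, -0.8, 0, -0.9, 0], [1, -0.8, 0, -0.9, 0]]

```text
time_s: 9.98
tcp_pos: [0.4808, 0.1597, 0.2921]
eef_rot: [-179.9, -0.1, 6.5]
contact_force: [1.3, -0.1, 0.8]
gripper_width: 0.0877
gripper_force: 0.0
```

```bash
python3 - <<'E'
from h import *
m=camera_model('wrist');save('wrist','w5');np.savez('w5.npz',**m)
s=r.get_state();print(s['time_s'],s['tcp_pos'],s['eef_rot'])
E
```

```text
10.025 [0.48092045 0.1595947  0.29060631] [-1.79972890e+02  7.03486520e-03  6.46614102e+00]
```

Call:
drive_tool:
  increments:
    - [[1, 0.2, 1, 0, 0.03], [1, 0.2, 1, 0, 0.05], [1, 0.2, 1, 0, 0.05]]

```text
time_s: 10.4
tcp_pos: [0.5191, 0.0395, 0.2882]
eef_rot: [179.8, 0.2, -11.9]
contact_force: [-0.3, 0.7, -0.7]
gripper_width: 0.0872
gripper_force: 0.0
```

Call:
drive_tool:
  increments:
    - [[1, 0.18, 0.9, 0, 0], [1, 0.18, 0.9, 0, 0], [1, 0.18, 0.9, 0, 0]]

```text
time_s: 10.78
tcp_pos: [0.5178, -0.0693, 0.2888]
eef_rot: [179.9, 0.2, -11.7]
contact_force: [-0.5, 0.2, -0.9]
gripper_width: 0.0874
gripper_force: 0.0
```

Call:
drive_tool:
  increments:
    - [[1, 0.18, 0.43, 0, 0.03], [1, 0.18, 0.43, 0, 0.05], [1, 0.18, 0.43, 0, 0.05], [1, 0.18, 0.43, 0, 0.05]]

```text
time_s: 11.28
tcp_pos: [0.529, -0.1212, 0.2901]
eef_rot: [180.0, 0.1, -29.3]
contact_force: [-0.0, 0.1, 0.3]
gripper_width: 0.0878
gripper_force: 0.0
```

```bash
python3 - <<'E'
from h import *
m=camera_model('wrist');im=save('wrist','w6')[:,:,::-1];np.savez('w6.npz',**m)
s=r.get_state();print(s['time_s'],s['tcp_pos'],s['eef_rot'],s['joints'])
m5=np.load('w5.npz');u,v=cv2.projectPoints(np.array([[.577,.17,.07]]),m5['rvec'],m5['tvec'],m5['camera_matrix'],None)[0].ravel().astype(int);print(u,v)
u6,v6=cv2.projectPoints(np.array([[.60,-.165,.09]]),m['rvec'],m['tvec'],m['camera_matrix'],None)[0].ravel().astype(int);print(u6,v6)
a=cv2.imread('pics/w5.png');v0=max(v-60,0);u0=u-80;w0=max(v6-100,0);x0=max(u6-120,0);print(u0,v0,x0,w0)
c=np.zeros((600,800,3),np.uint8);q=cv2.resize(a[v0:v0+120,u0:u0+100],(300,360),interpolation=cv2.INTER_CUBIC);c[:360,:300]=q
q=cv2.resize(im[w0:w0+200,x0:x0+165],None,fx=3,fy=3,interpolation=cv2.INTER_CUBIC);c[:q.shape[0],300:300+q.shape[1]]=q
cv2.imwrite('pics/c5.png',c)
E
```

```text
11.325 [ 0.52897387 -0.1211308   0.29043326] [ 1.79978449e+02  4.55804702e-02 -2.93426306e+01] [ 7.79251923e+00  6.28019752e+00 -1.12034459e+01 -1.08334941e-02
 -7.25657047e+01  5.28681091e+01]
310 94
313 109
230 34 193 9
```

View pics/c5.png

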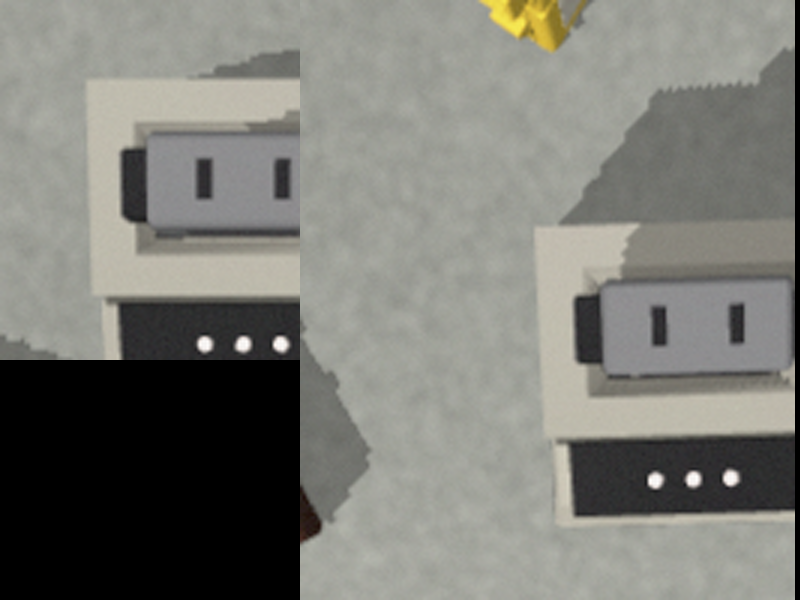

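The spent pack looks seated like the charged one, with its left catch out. The crop cut off the right sides, so I'll re-crop both.

```bash
python3 - <<'E'
import cv2,numpy as np
a=cv2.imread('pics/w5.png')[40:180,240:400];b=cv2.imread('pics/w6.png')[70:190,260:420]
z=lambda q:cv2.resize(q,None,fx=2.5,fy=2.5,interpolation=cv2.INTER_CUBIC)
c=np.zeros((600,800,3),np.uint8);p=z(a);c[:p.shape[0],:400]=p;p=z(b);c[:p.shape[0],400:]=p
cv2.imwrite('pics/c6.png',c[:360])
E
```

```text
(no output)
```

View pics/c6.png

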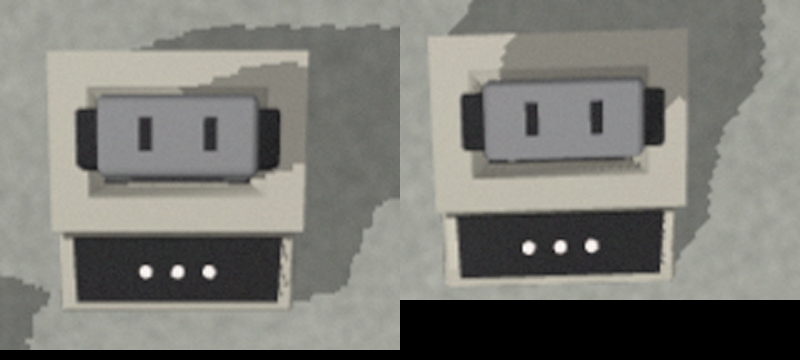

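Both catches are out on the spent pack: 203 px across its buttons, the same as the charged pack, and the top faces match in width. So it is home. Next I'll locate the charged pack.

```bash
python3 - <<'E'
from h import *
m=dict(np.load('w6.npz'));X,Y=.012,.025;A,B=.03,.045
g=lambda L:np.array([(260+(u-400)/2.5,70+v/2.5) for u,v in L])
P=[(483,82),(643,77.5),(643,155.5),(485,160)];O=[(X,Y,.098),(X,-Y,.098),(-X,-Y,.098),(-X,Y,.098)]
Q=[(428,38),(687,30),(685,205),(436,212)];N=[(A,B,.05),(A,-B,.05),(-A,-B,.05),(-A,B,.05)]
print(fit(m,g(P),O,[.6,-.165,-.5]));print(fit(m,g(Q),N,[.6,-.165,-.5]))
# bias check on seated spent pack
m=dict(np.load('w5.npz'));h=lambda L:np.array([(240+u/2.5,40+v/2.5) for u,v in L])
print(fit(m,h([(97,98),(257,96),(257,176),(98,177)]),O,[.577,.17,.1]))
E
```

```text
(array([ 0.58979033, -0.17010582, -0.48480696]), np.float64(-27.777392422660938), [[-0.8, -0.6], [0.7, -0.6], [0.6, 0.7], [-0.5, 0.6]])
(array([ 0.58978465, -0.17027899, -0.48335597]), np.float64(-27.694257316582842), [[-0.4, -0.6], [0.3, -0.4], [0.4, 0.6], [-0.2, 0.6]])
(array([0.57429145, 0.16912739, 0.12249776]), np.float64(7.018604445187515), [[-1.0, -0.7], [1.0, -0.5], [0.6, 0.6], [-0.6, 0.7]])
```

Call:
drive_tool:
  increments:
    - [[1, 0.645, 0.106, 0.2, -0.0045], [1, 0.645, 0.106, 0.9, -0.0045], [1, 0.645, 0.106, 0.9, -0.0045], [1, 0.645, 0.106, 0.9, -0.0045], [1, 0.645, 0.106, 0.9, -0.0045]]

```text
time_s: 11.95
tcp_pos: [0.5908, -0.1709, 0.1846]
eef_rot: [-180.0, -0.1, -27.8]
contact_force: [-0.9, -0.4, 0.3]
gripper_width: 0.0879
gripper_force: 0.0
```

Call:
drive_tool:
  increments:
    - [[1, 0, 0, 0.4, 0], [1, 0, 0, 0.75, 0], [1, 0, 0, 0.95, 0], [1, 0, 0, 0.96, 0], [1, 0, 0, 0.96, 0]]

```text
time_s: 12.58
tcp_pos: [0.5914, -0.1712, 0.0701]
eef_rot: [-179.9, -0.2, -27.9]
contact_force: [1.2, -0.7, 0.7]
gripper_width: 0.0875
gripper_force: 0.0
```

Call:
drive_tool:
  increments:
    - [[-1, 0, 0, 0, 0], [-1, 0, 0, 0, 0], [-1, 0, 0, 0, 0], [-1, 0, 0, 0, 0], [-1, 0, 0, 0, 0]]
  squeeze: 30

```text
time_s: 13.2
tcp_pos: [0.5907, -0.1713, 0.0688]
eef_rot: [-180.0, -0.1, -27.9]
contact_force: [-0.1, 1.8, 7.5]
gripper_width: 0.0509
gripper_force: 30.0
```

Call:
drive_tool:
  increments:
    - [[-1, 0, 0, 0, 0], [-1, 0, 0, 0, 0], [-1, 0, 0, 0, 0], [-1, 0, 0, 0, 0]]

```text
time_s: 13.7
tcp_pos: [0.5907, -0.1713, 0.0688]
eef_rot: [-180.0, -0.1, -27.9]
contact_force: [-0.1, 2.0, 6.6]
gripper_width: 0.0509
gripper_force: 30.0
```

Both catches are pinched. I'll lift gently first.

Call:
drive_tool:
  increments:
    - [[-1, 0, 0, -0.06, 0], [-1, 0, 0, -0.14, 0], [-1, 0, 0, -0.24, 0], [-1, 0, 0, -0.34, 0], [-1, 0, 0, -0.44, 0]]

```text
time_s: 14.32
tcp_pos: [0.59, -0.1713, 0.1216]
eef_rot: [-180.0, -0.0, -27.9]
contact_force: [-0.5, -0.2, -2.2]
gripper_width: 0.0507
gripper_force: 30.0
```

Call:
drive_tool:
  increments:
    - [[-1, 0, 0, -0.15, 0], [-1, 0, 0, -0.35, 0], [-1, 0, 0, -0.5, 0], [-1, 0, 0, -0.6, 0], [-1, 0, 0, -0.6, 0]]

```text
time_s: 14.95
tcp_pos: [0.5903, -0.1713, 0.1936]
eef_rot: [-179.9, -0.1, -27.9]
contact_force: [-0.8, -0.2, -3.5]
gripper_width: 0.0504
gripper_force: 30.0
```

Call:
drive_tool:
  increments:
    - [[-1, 0, 0, 0, 0], [-1, 0, 0, 0, 0], [-1, 0, 0, 0, 0], [-1, 0, 0, 0, 0]]

```text
time_s: 15.45
tcp_pos: [0.5898, -0.1713, 0.1922]
eef_rot: [180.0, 0.0, -27.9]
contact_force: [-0.2, 0.4, -2.1]
gripper_width: 0.0511
gripper_force: 30.0
```

```bash
python3 - <<'E'
from h import *
s=r.get_state();print(s['time_s'],s['tcp_pos'],s['gripper_force'],s['gripper_width'])
T=[]
for c,P in(('scene',(.59,-.17,.1)),('side',(.59,-.17,.1)),('scene',(.577,.17,.06))):
    m=camera_model(c);im=save(c,c+'2')[:,:,::-1];u,v=cv2.projectPoints(np.array([P]),m['rvec'],m['tvec'],m['camera_matrix'],None)[0].ravel().astype(int)
    T.append(cv2.resize(im[v-60:v+60,u-26:u+26],(260,600),interpolation=cv2.INTER_CUBIC))
cv2.imwrite('pics/c7.png',np.hstack(T))
E
```

```text
15.45 [ 0.58984324 -0.17129699  0.19223256] 29.99967978335917 0.05113183218536224
```

View pics/c7.png

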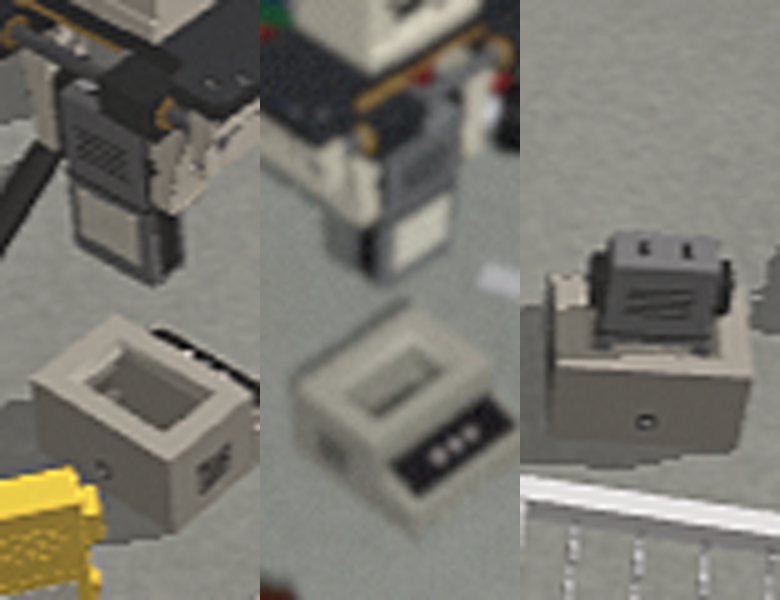

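The charged pack hangs upright about 130 mm above the bench, clear of its charger. The spent pack stands home in the other charger with its catches out. I'll hand it in.

```bash
python3 -c "
from plant import job
print(job.close_job())"
```

```text
the job is handed in; nothing more can be done
None
```

The job is handed in: the spent pack is seated in the empty charger with both catches out, and the charged pack is held upright by its pinched catches about 130 mm above the bench; the hand-in returned no verdict.

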